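# Unclip the free slide cassette and hold it up

## Task

Two slide cassettes are clipped into the dock, and a steel keeper arm is swung in over one of them: leave that one where it is. Take hold of the other, the free one, by its two black side catches, pinch them together between the fingers and lift it, level, out of the dock. Finish while still holding it still in the air, both catches pinched in, its underside at least 10 cm above the bench and nothing but the gripper carrying it, with the jars, bottle and cup left undisturbed.

Things in the scene. Friction and masses are not known exactly. Their poses are not given: they have to be found in the camera images.
- dock: fixed blue plate, from -68 to +105 mm in x, 236 (y) x 12 mm, two bays 136 mm apart, their middles at y = +68 and -68 mm in its frame. Origin: midway between the bays, at bench height, z up, x away from the robot at yaw 0, y across the bays. Each bay has two ledges, tops 35 mm above the bench, from 30 to 44 mm either side of its middle in y and 34 mm long in x
- cassette_a: slide cassette in the +y bay: open white box 84 (x) x 32 (y) mm, ends 34 mm high, five glass slides inside, about 0.25 kg. Origin: centre of its underside, z up, axes as the dock's; it sits 12 mm above the bench. The outer faces of its two catches are 58 mm apart in y at rest, 44 mm pinched; it cannot be lifted unless both are pinched in
- cassette_b: slide cassette in the -y bay: open white box 84 (x) x 32 (y) mm, ends 34 mm high, five glass slides inside, about 0.25 kg. Origin: centre of its underside, z up, axes as the dock's; it sits 12 mm above the bench. The outer faces of its two catches are 58 mm apart in y at rest, 44 mm pinched; it cannot be lifted unless both are pinched in
- a_left_catch (a joint): sprung catch on cassette_a's +y side, sliding along y: 0 = out (latched), 0.007 m = fully in, on a stop; free of its ledge from about 0.004. Spring 1.5 N at 0, 5 N fully in. An upright black paddle midway along x: 22 mm wide in x, 5 mm thick, from 4 to 72 mm above the cassette's underside; a tooth at its foot hooks 3.5 mm under a dock ledge
- a_right_catch (a joint): sprung catch on cassette_a's -y side, sliding along y: 0 = out (latched), 0.007 m = fully in, on a stop; free of its ledge from about 0.004. Spring 1.5 N at 0, 5 N fully in. An upright black paddle midway along x: 22 mm wide in x, 5 mm thick, from 4 to 72 mm above the cassette's underside; a tooth at its foot hooks 3.5 mm under a dock ledge
- b_left_catch (a joint): sprung catch on cassette_b's +y side, sliding along y: 0 = out (latched), 0.007 m = fully in, on a stop; free of its ledge from about 0.004. Spring 1.5 N at 0, 5 N fully in. An upright black paddle midway along x: 22 mm wide in x, 5 mm thick, from 4 to 72 mm above the cassette's underside; a tooth at its foot hooks 3.5 mm under a dock ledge
- b_right_catch (a joint): sprung catch on cassette_b's -y side, sliding along y: 0 = out (latched), 0.007 m = fully in, on a stop; free of its ledge from about 0.004. Spring 1.5 N at 0, 5 N fully in. An upright black paddle midway along x: 22 mm wide in x, 5 mm thick, from 4 to 72 mm above the cassette's underside; a tooth at its foot hooks 3.5 mm under a dock ledge
- keeper_in: fixed steel keeper at the far (+x) end of a bay: post 12 mm thick, 44 mm high, 58 mm in x from the bay's middle, with a flat arm 20 mm wide on it that reaches 37 mm towards -x, over the end of that bay's cassette, just above its end wall: this cassette is locked down. Origin: foot of the post, on the dock plate. Not to be moved. Each bay has one of the two keepers; which bay varies
- keeper_out: fixed steel keeper at the far (+x) end of a bay: post 12 mm thick, 44 mm high, 58 mm in x from the bay's middle, with a flat arm 20 mm wide on it that reaches 37 mm towards +x, away from the cassette: this cassette is free. Origin: foot of the post, on the dock plate. Not to be moved. Each bay has one of the two keepers; which bay varies
- jar_1: bystander: specimen jar with a green screw cap, 62 mm across, 62 mm high, beside the +y end of the dock. Origin: centre of its underside
- jar_2: bystander: specimen jar with a green screw cap, 62 mm across, 62 mm high, beside the -y end of the dock. Origin: centre of its underside
- jar_3: bystander: specimen jar with a green screw cap, 62 mm across, 62 mm high, on the robot's side of the dock. Origin: centre of its underside
- jar_4: bystander: specimen jar with a green screw cap, 62 mm across, 62 mm high, beyond the dock. Origin: centre of its underside
- wash_bottle: bystander: white bottle, 72 mm across, 190 mm high, off to the +y side. Origin: centre of its underside
- swab_cup: bystander: clear cup of wooden swab sticks, 84 mm across, sticks to 135 mm, off to the -y side. Origin: centre of its underside
Mind the look-alikes: they are no part of the job. What is shaped like the cassette_a but blue or orange is not meant.

How it is judged:
On the way, in this order (a step that is already met when the one before it is completed fails the run):
1. both catches of the free cassette are pinched in while it still sits in its bay (((y of keeper_in in the frame of dock below 0 m and value of joint each of a_left_catch, a_right_catch above 0.0045 m and distance of cassette_a from where it was at the start of the episode below 0.006 m) or (y of keeper_in in the frame of dock above 0 m and value of joint each of b_left_catch, b_right_catch above 0.0045 m and distance of cassette_b from where it was at the start of the episode below 0.006 m))), for 0.05 s.
2. the free cassette is lifted clear of the dock, its catches pinched (((y of keeper_in in the frame of dock below 0 m and value of joint each of a_left_catch, a_right_catch above 0.0045 m and height (world z) of cassette_a above 0.06 m) or (y of keeper_in in the frame of dock above 0 m and value of joint each of b_left_catch, b_right_catch above 0.0045 m and height (world z) of cassette_b above 0.06 m))), for 0.1 s.
At the end, for the whole second after the job is handed in: the cassette not under a keeper arm is held still in the fingers, both catches in over 4.5 mm, underside over 95 mm above the bench, within 15 degrees of level, touching neither dock nor keepers; the other cassette moved under 8 mm; jars, bottle and cup under 20 mm (((y of keeper_in in the frame of dock below 0 m and value of joint each of a_left_catch, a_right_catch above 0.0045 m and height (world z) of cassette_a above 0.095 m and angle between cassette_a's own z axis and vertical below 0.26 rad and contact force between cassette_a and the fingers above 2 N and contact force between cassette_a and dock below 0.2 N and contact force between cassette_a and keeper_out below 0.2 N and contact force between cassette_a and keeper_in below 0.2 N and linear speed of cassette_a below 0.04 m/s and distance of cassette_b from where it was at the start of the episode below 0.008 m) or (y of keeper_in in the frame of dock above 0 m and value of joint each of b_left_catch, b_right_catch above 0.0045 m and height (world z) of cassette_b above 0.095 m and angle between cassette_b's own z axis and vertical below 0.26 rad and contact force between cassette_b and the fingers above 2 N and contact force between cassette_b and dock below 0.2 N and contact force between cassette_b and keeper_out below 0.2 N and contact force between cassette_b and keeper_in below 0.2 N and linear speed of cassette_b below 0.04 m/s and distance of cassette_a from where it was at the start of the episode below 0.008 m)) and distance of each of jar_1, jar_2, jar_3, jar_4, wash_bottle, swab_cup from where it was at the start of the episode below 0.02 m); the arm keeps its last pose, push and grip.
It fails at once if the locked cassette is shifted ((y of keeper_in in the frame of dock below 0 m and distance of cassette_b from where it was at the start of the episode above 0.008 m) or (y of keeper_in in the frame of dock above 0 m and distance of cassette_a from where it was at the start of the episode above 0.008 m)).
It fails at once if a jar, the bottle or the cup is knocked away or tipped over (distance of any of jar_1, jar_2, jar_3, jar_4, wash_bottle, swab_cup from where it was at the start of the episode above 0.02 m or angle between any of jar_1, jar_2, jar_3, jar_4, wash_bottle, swab_cup's own z axis and vertical above 0.5 rad).
It also fails if it takes over 32 s, if anything falls off the work surface, if the arm or the gripper's body presses on something with over 40 N, if the wrist force passes 120 N, or if a joint passes its speed limit or range.

## Robot

A 6-joint arm with a two-finger parallel gripper is mounted at the origin on the work surface. World frame = base frame: x ahead of the robot, y to its left, z up, the work surface at z = 0. Lengths are in m, angles in rad, forces in N, time in s.
With the tool pointing down it reaches from about 0.225 to 0.875 m from the base axis. Payload 3.4 kg.
Tool frame: the origin (TCP) lies between the finger pads; the fingertips stand 8 mm ahead of it and the grasp point (between the pads) lies 11 mm behind it; x points along the fingers, z is the direction in which the jaws open and shut, and the axes are right-handed (so a half turn about x gives the same grasp; the last joint's range is limited). The gripper opens to 85 mm and grips with 20 to 120 N. Pads are 22 mm wide; open, the fingers measure 114 mm over their backs; the gripper's body (76 mm by 85 mm) begins 54 mm behind the grasp point. The pads swing forward as they close: fully open they stand 13 mm farther back than shut.
Start: joints at [1.175, 0.276, 1.505, -0, 1.361, -0.121], TCP at [0.156, 0.553, 0.239] pointing down, gripper open.
Joint ranges: [-2.89, 2.89], [-0.75, 2.08], [0.22, 2.7], [-1.18, 4.32], [0.11, 2.71], [-2.7, 2.7]. Speed limits (rad/s): [2.57, 2.57, 3.14, 3.14, 3.14, 3.14].

## Interface

Orientations are given as a rotation vector (axis times angle).
In Python, from workcell import r, eyes gives the robot as it stands. The module is installed in compiled form; this text tells all that it offers.
- The arm moves only by the tool send_rows, never from a script. Its argument "series" is text: rows parted by semicolons, each of 5 numbers parted by spaces: the gripper command: -1 is shut, 1 is fully open, values between are in proportion, then the shift along the world's x, y, z scaled (see below), then the turn about the world's z scaled (see below). A call has 1 to 8 rows; each row is the pose to reach, as a shift and turn from the pose commanded when the call began; what a row does not reach only later rows make up. The controller multiplies each number of a shift by 0.12 m and each number of a turn by 90 degrees. A row lasts 1/12 s, in which the tool goes at most 41.7 mm and 7.16 degrees, less where a joint would pass 70% of its speed; a pose out of reach is approached as far as the arm can. A call with a number of a shift or a turn outside -1 to 1 is refused whole. A call with a gripper value outside its range is refused whole. The fingers move at their own pace and stop on an object; the grip force is fixed at half the most. Time passes only in rows, so rows that repeat a pose let the fingers close. It gives the time, the measured TCP pose, the force and the opening at its end, in the units of the state.
- r.get_state(): the state, without advancing time (a new reading comes with each control period).
- eyes.read_camera(name): name is "scene" or "top" or "wrist"; returns a dict with "pixels" (384x512x3 uint8, blue, green, red), "camera_matrix" (3x3 intrinsics, pixels), "view" (4x4, takes a point from world to camera coordinates); the wrist camera has in their place "mount" (4x4, takes a point from camera to tool coordinates, whose origin is the TCP and whose axes are the tool frame's). Camera axes: x right, y down, z forward; pixel columns grow to the right and rows downward; lengths in m; the calibration is good to about 2 mm. A picture is of the moment at which its call begins: read the wrist's pose just before it. There is no depth.
- r.hand_in(): hands the job in, once; it reports no verdict.
The state is a dict: "time_s": time; "qpos": joint angles; "qvel": joint speeds; "joint_efforts": joint torques, N m; "tool_pos": TCP position; "orientation": TCP orientation; "contact_force": force on the tool from outside, world axes, zero at the start; "ft_torque": the same for the moment, N m; "gripper_width": finger opening in m.
Only numpy, scipy, OpenCV 4.12 (cv2) and the standard library are available. Lean on these libraries where they do the work, as an engineer would, in place of code of your own. Each camera call takes 0.05 s, during which the arm holds its last target. There are 200 camera calls.

## Working session

There is one attempt and no reset: what is moved stays moved. The work goes in short steps, Python scripts to look and compute and a tool call to move; the robot and the scene stay as the last step left them, time stands still between calls to the robot, and variables do not carry over. Pictures are saved under pics/ and viewed, about 8 in all and at most 12, crops included, and the job is handed in when it is done.

Besides the shell and the picture viewer there is one more tool, called after "Request:" as name(argument=value, ...) on one line, values as JSON. send_rows: Moves the arm, as the interface text tells. Its arguments: {"type":"object","properties":{"series":{"type":"string"}},"required":["series"]}

```bash
mkdir -p pics; cat > h.py <<'E'
import numpy as np, cv2
from workcell import r, eyes
from scipy.spatial.transform import Rotation as R
def cam(n):
    s=r.get_state(); c=eyes.read_camera(n); K=np.array(c["camera_matrix"])
    if n=="wrist":
        T=np.eye(4);T[:3,:3]=R.from_rotvec(s["orientation"]).as_matrix();T[:3,3]=s["tool_pos"]
        V=np.linalg.inv(T@np.array(c["mount"]))
    else: V=np.array(c["view"])
    return c["pixels"].copy(),K,V
def ray(K,V,u,v,z):
    C=np.linalg.inv(V); d=C[:3,:3]@np.linalg.inv(K)@[u,v,1]; o=C[:3,3]
    return o+d*(z-o[2])/d[2]
def proj(K,V,p):
    q=V[:3,:3]@np.asarray(p)+V[:3,3]; q=K@q; return q[:2]/q[2]
E
python3 - <<'E'
from h import *
for n in ("top","scene"):
    p,K,V=cam(n); cv2.imwrite(f"pics/{n}0.png",p); np.savez(f"{n}0.npz",p=p,K=K,V=V); print(n,np.linalg.inv(V)[:3,3])
s=r.get_state();print(s["tool_pos"],s["orientation"],s["gripper_width"],s["time_s"])
print(R.from_rotvec(s["orientation"]).as_matrix().round(3))
E
```

```text
top [0.40710663 0.06525995 0.88264283]
scene [1.13915366 0.68980949 0.82528063]
[0.1558668  0.55299802 0.23854118] [-1.00532971  1.32820887  1.00391959] 0.08524465979602108 0.1
[[-0.001 -0.962  0.271]
 [-0.002  0.271  0.962]
 [-1.     0.    -0.002]]
```

View pics/top0.png

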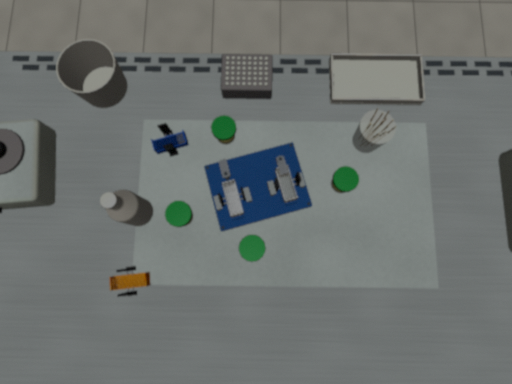

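View pics/scene0.png

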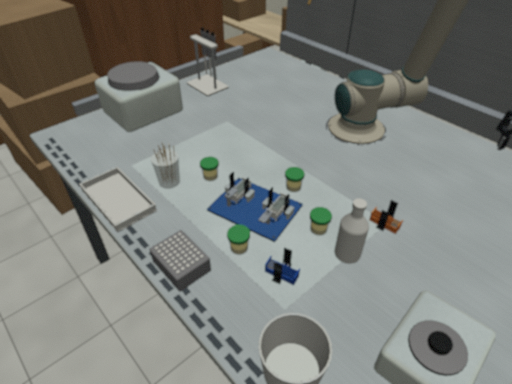

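Top view: the dock is at about (258,186), with the +y cassette at (232,198) and the −y cassette at (287,185). The look-alikes are blue at (170,142) and orange at (130,281), both off the dock, so neither is meant. Next I'll fit the dock pose and enlarge the crop.

```bash
cat > dock.py <<'E'
from h import *
d=np.load("top0.npz");p,K,V=d["p"],d["K"],d["V"]
hsv=cv2.cvtColor(p,cv2.COLOR_BGR2HSV)
m=cv2.inRange(hsv,(100,120,50),(125,255,255)); 
n,l,st,c=cv2.connectedComponentsWithStats(m); i=1+np.argmax(st[1:,4])
ct=max(cv2.findContours((l==i).astype(np.uint8),0,2)[0],key=cv2.contourArea)
h=cv2.convexHull(ct).reshape(-1,2)
w=np.array([ray(K,V,u,v,.012)[:2] for u,v in h]).astype(np.float32)
(cx,cy),sz,a=cv2.minAreaRect(w); print("rect",cx,cy,sz,a)
b=cv2.boxPoints(((cx,cy),sz,a)); 
e=[b[1]-b[0],b[2]-b[1]]; ly=max(e,key=np.linalg.norm); ly=ly*np.sign(ly[1])/np.linalg.norm(ly)
lx=np.array([ly[1],-ly[0]]); yaw=np.arctan2(lx[1],lx[0]); O=np.array([cx,cy])-lx*.0185
print("O",O,"yaw deg",np.degrees(yaw))
for nm,s in(("a",1),("b",-1)):
    q=O+ly*.068*s; print(nm,q,"px",proj(K,V,[*q,.046]), "arm over:",proj(K,V,[*(q+lx*.035),.056]),"arm away:",proj(K,V,[*(q+lx*.08),.056]))
g=cv2.inRange(hsv,(50,100,50),(90,255,255)); n,l,st,c=cv2.connectedComponentsWithStats(g)
for k in range(1,n):
    if st[k,4]>100:
        x=ray(K,V,*c[k],.06); dd=x[:2]-O; print("jar",x.round(3),"dockframe",dd@lx,dd@ly)
cv2.imwrite("pics/crop0.png",cv2.resize(p[135:240,195:325],None,fx=6,fy=5.7,interpolation=2))
E
python3 dock.py
```

```text
rect 0.5826178789138794 0.06920713186264038 (0.16766101121902466, 0.23010733723640442) 16.281005859375
O [0.56485976 0.06402069] yaw deg 16.281
a [0.54579607 0.12929378] px [231.93924585 197.41914488] arm over: [227.87679724 182.72357161] arm away: [223.12645809 165.02164498]
b [ 0.58392346 -0.00125241] px [286.61967964 182.47163484] arm over: [282.82860208 167.83044508] arm away: [277.612944   150.40767288]
jar [0.716 0.154 0.06 ] dockframe 0.17003760323835498 0.04364894885129005
jar [ 0.592 -0.139  0.06 ] dockframe -0.030867271380870413 -0.2026115116372388
jar [0.504 0.252 0.06 ] dockframe -0.005284989378776216 0.19779431143219134
jar [0.428 0.08  0.06 ] dockframe -0.1272662809632001 0.05378845420444909
```

View pics/crop0.png

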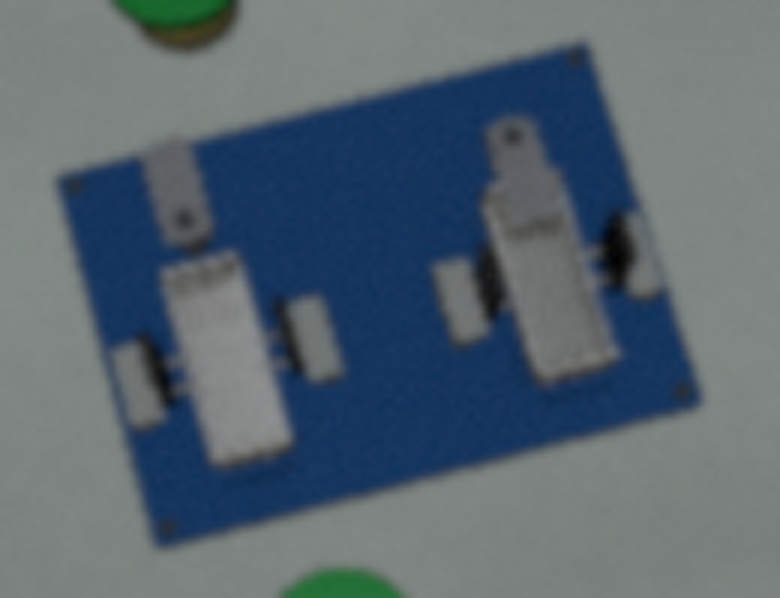

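Crop: the left keeper (crop (175,190)) points away from the +y cassette, so **cassette_a is free**. The right keeper's arm (520,170) covers the end of cassette_b, which is locked. The target is cassette_a at about (0.546, 0.129), yaw 16.3°. I'm moving above it now, turning +32° in total.

Request:
send_rows(series="1 0.8 -0.88 0 0.09;1 0.8 -0.88 0 0.09;1 0.8 -0.88 0 0.09;1 0.8 -0.88 0 0.09")

```text
time_s: 0.43
tool_pos: [0.2539, 0.4444, 0.2388]
orientation: [-1.112, 1.271, 1.107]
contact_force: [-0.6, -0.9, 1.1]
gripper_width: 0.0856
```

Request:
send_rows(series="1 0.8 -0.88 0 0.09;1 0.8 -0.88 0 0.09;1 0.8 -0.88 0 0.09;1 0.8 -0.88 0 0.09")

```text
time_s: 0.77
tool_pos: [0.35, 0.3391, 0.239]
orientation: [-1.216, 1.207, 1.212]
contact_force: [-0.3, -0.6, 0.5]
gripper_width: 0.0851
```

Request:
send_rows(series="1 0.8 -0.88 0 0.09;1 0.8 -0.88 0 0.09;1 0.8 -0.88 0 0.09;1 0.8 -0.88 0 0.09")

```text
time_s: 1.1
tool_pos: [0.4464, 0.2335, 0.239]
orientation: [-1.319, 1.137, 1.315]
contact_force: [0.0, 1.1, 0.5]
gripper_width: 0.0853
```

Request:
send_rows(series="1 0.8 -0.88 0 0.09;1 0.8 -0.88 0 0.09;1 0.8 -0.88 0 0.09;1 0.8 -0.88 0 0.09;1 0.8 -0.88 0 0.09;1 0.8 -0.88 0 0.09")

```text
time_s: 1.6
tool_pos: [0.5403, 0.1301, 0.2385]
orientation: [-1.417, 1.06, 1.42]
contact_force: [-0.5, 0.9, -0.1]
gripper_width: 0.0853
```

```bash
cat > w.py <<'E'
import sys
from h import *
s=r.get_state();M=R.from_rotvec(s["orientation"]).as_matrix()
print("tcp",np.round(s["tool_pos"],4),"toolz deg",np.degrees(np.arctan2(-M[0,2],M[1,2])))
p,K,V=cam("wrist");np.savez(sys.argv[1]+".npz",p=p,K=K,V=V)
cv2.imwrite(f"pics/{sys.argv[1]}.png",p);print(np.linalg.inv(V)[:3,3],[proj(K,V,[.5458,.1293,z]) for z in(.046,.084)])
E
python3 w.py w1
```

```text
tcp [0.5403 0.1301 0.2385] toolz deg 16.50525936031123
[0.46991584 0.10983702 0.37292945] [array([250.13658956, 178.57612458]), array([249.84093394, 187.10744002])]
```

View pics/w1.png

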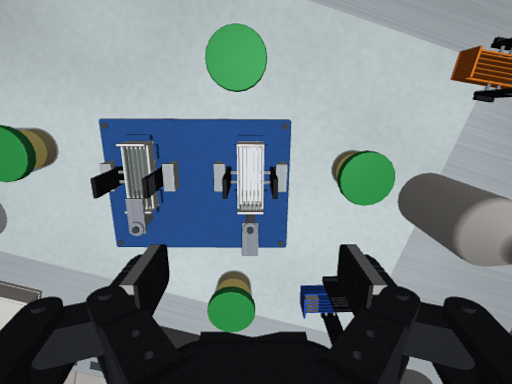

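The wrist view shows cassette_a at (250,178) with its black catches at (227,182) and (274,182). The projected estimate at (250,178) agrees. The keeper arm points away (down, (250,240)). I'll measure with masks.

```bash
python3 - <<'E'
from h import *
d=np.load("w1.npz");p,K,V=d["p"],d["K"],d["V"]
hsv=cv2.cvtColor(p,cv2.COLOR_BGR2HSV)
a=np.radians(16.3);lx=np.array([np.cos(a),np.sin(a)]);ly=np.array([-lx[1],lx[0]])
# dock
m=cv2.inRange(hsv,(100,120,40),(125,255,255));n,l,st,c=cv2.connectedComponentsWithStats(m)
i=l[150,200]; pts=cv2.convexHull(np.argwhere(l==i)[:,::-1].astype(np.int32)).reshape(-1,2)
w=np.array([ray(K,V,u,v,.012)[:2] for u,v in pts],np.float32);print("dock",cv2.minAreaRect(w))
# black paddles
b=(p.max(2)<50).astype(np.uint8);b[:,:205]=0;b[:,300:]=0;b[:150]=0;b[210:]=0
n,l,st,c=cv2.connectedComponentsWithStats(b)
ps=[]
for k in range(1,n):
    if st[k,4]>40:
        y0,x0,ww,hh=st[k,1],st[k,0],st[k,2],st[k,3]; print("black",st[k],c[k])
        for z,col in((.084,x0),(.084,x0+ww-1)): 
            q=ray(K,V,col,y0+hh/2,z)[:2]-[.5458,.1293]; print("  rel dock x,y mm",1e3*(q@lx),1e3*(q@ly))
# white box
wm=((hsv[...,1]<40)&(p.min(2)>150)).astype(np.uint8);wm[:,:232]=0;wm[:,270:]=0;wm[:135]=0;wm[216:]=0
cs=max(cv2.findContours(wm,0,2)[0],key=cv2.contourArea);x,y,ww,hh=cv2.boundingRect(cs);print("white",x,y,ww,hh)
for u,v in((x,y+hh/2),(x+ww,y+hh/2),(x+ww/2,y),(x+ww/2,y+hh)):
    q=ray(K,V,u,v,.046)[:2]-[.5458,.1293]; print("  rel",1e3*(q@lx),1e3*(q@ly))
cv2.imwrite("pics/w1c.png",cv2.resize(p[125:265,195:305],None,fx=5,fy=4.2*1,interpolation=2))
E
```

```text
dock ((0.5831083059310913, 0.06967280060052872), (0.16978490352630615, 0.23336702585220337), 16.44790267944336)
black [223 167   8  32 193] [226.34196891 182.14507772]
  rel dock x,y mm -4.323962440108513 -27.76587895748619
  rel dock x,y mm -4.3440660628796435 -20.52509133887735
black [270 167   8  32 186] [273.45698925 181.9516129 ]
  rel dock x,y mm -4.458959065817778 20.85629760820307
  rel dock x,y mm -4.479067994477123 28.098996265926804
white 236 144 29 66
  rel -1.8366792469658528 -16.446840749171294
  rel -1.9309373640075627 17.292599699548624
  rel -39.9549936750699 0.3961846772944114
  rel 38.84226754651057 0.4500232231292263
```

View pics/w1c.png

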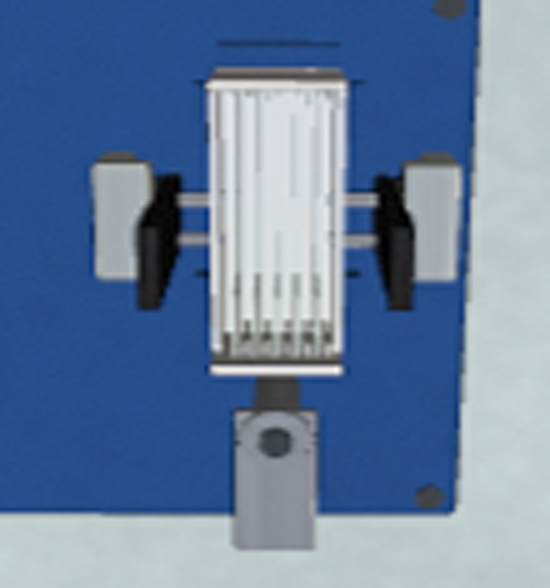

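Crop: cassette_a is confirmed, as the keeper arm (275,490) points away and both catches are out. The centre fits at (0.5465, 0.1297), yaw 16.45°. I'm descending in two stages, then closing.

Request:
send_rows(series="1 0.05 0 -0.2 0;1 0.05 0 -0.5 0;1 0.05 0 -0.8 0;1 0.05 0 -0.95 0;1 0.05 0 -0.95 0;1 0.05 0 -0.95 0")

```text
time_s: 2.15
tool_pos: [0.5446, 0.1322, 0.1249]
orientation: [-1.42, 1.058, 1.423]
contact_force: [-0.4, -0.5, 0.2]
gripper_width: 0.0857
```

```bash
python3 w.py w2
```

```text
tcp [0.5446 0.1322 0.1249] toolz deg 16.750791139859146
[0.47439754 0.11164836 0.25935318] [array([247.95487784, 206.59663883]), array([247.06538085, 225.46225959])]
```

View pics/w2.png

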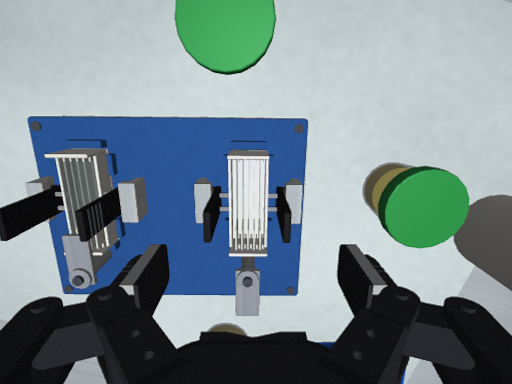

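Paddle tops are at (205–220, 241) and (277–291, 241). Their centre is at column 248, within 1 mm of the estimate, but the tool sits 2 mm too far in +y. I'll correct that while descending, with the jaws open.

Request:
send_rows(series="1 0.01 -0.02 -0.05 0;1 0.01 -0.02 -0.2 0;1 0.01 -0.02 -0.35 0;1 0.01 -0.02 -0.5 0;1 0.01 -0.02 -0.6 0;1 0.01 -0.02 -0.6 0;1 0.01 -0.02 -0.6 0")

```text
time_s: 2.78
tool_pos: [0.5479, 0.1288, 0.0541]
orientation: [-1.421, 1.056, 1.419]
contact_force: [0.2, 1.2, 0.0]
gripper_width: 0.0853
```

```bash
python3 w.py w3
```

```text
tcp [0.5479 0.1288 0.0541] toolz deg 16.662361251768115
[0.47713525 0.10833707 0.18832973] [array([253.66556118, 245.09122486]), array([253.90495566, 286.56471656])]
```

View pics/w3.png

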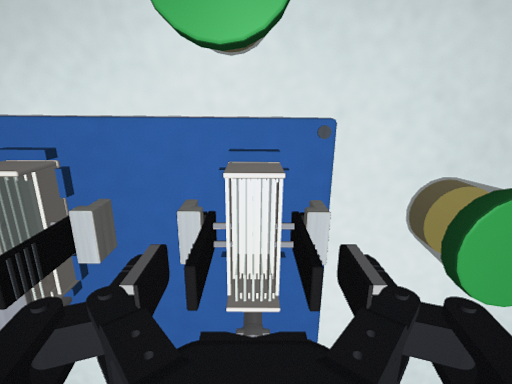

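The paddles (207,270) and (307,270) stand between the open pads, with column 254 against the jaw middle at about 253. I'll make a small correction, then shut.

Request:
send_rows(series="1 -0.02 0.01 0 0;1 -0.02 0.01 0 0;-1 -0.02 0.01 0 0;-1 -0.02 0.01 0 0;-1 -0.02 0.01 0 0;-1 -0.02 0.01 0 0;-1 -0.02 0.01 0 0;-1 -0.02 0.01 0 0")

```text
time_s: 3.5
tool_pos: [0.5459, 0.1288, 0.0558]
orientation: [-1.423, 1.057, 1.417]
contact_force: [-2.7, -4.8, 14.0]
gripper_width: 0.0386
```

Request:
send_rows(series="-1 0 0 0 0;-1 0 0 0 0;-1 0 0 0 0;-1 0 0 0 0")

```text
time_s: 3.83
tool_pos: [0.5459, 0.1288, 0.0558]
orientation: [-1.423, 1.057, 1.417]
contact_force: [-2.1, -4.1, 15.3]
gripper_width: 0.0385
```

```bash
python3 w.py w4
```

```text
tcp [0.5459 0.1288 0.0558] toolz deg 16.675377194851823
[0.47494301 0.10861028 0.18988624] [array([252.58927757, 246.81885777]), array([252.30932283, 288.17062942])]
```

View pics/w4.png

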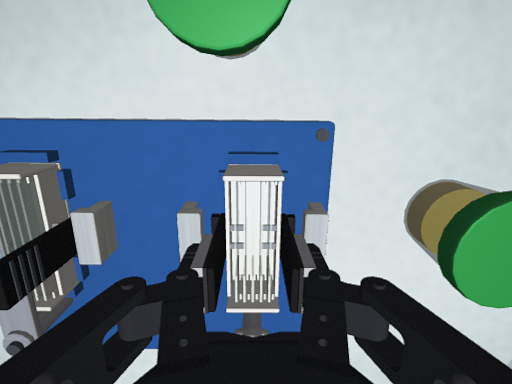

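The pads now press both paddles against the box (217,250 / 290,250), outside it and clear of the ledges. The width of 38.5 mm is below the nominal 44, and the 15 N upward force fits the pads swinging down on the paddles. I'll lift slowly.

Request:
send_rows(series="-1 0 0 0.03 0;-1 0 0 0.07 0;-1 0 0 0.12 0;-1 0 0 0.17 0;-1 0 0 0.22 0;-1 0 0 0.27 0;-1 0 0 0.27 0;-1 0 0 0.27 0")

```text
time_s: 4.55
tool_pos: [0.5451, 0.1301, 0.0862]
orientation: [-1.42, 1.056, 1.419]
contact_force: [-0.3, 1.0, -2.9]
gripper_width: 0.0378
```

```bash
python3 w.py w5
```

```text
tcp [0.5451 0.1301 0.0862] toolz deg 16.661045782770383
[0.47439527 0.10962734 0.22042597] [array([250.38804577, 225.87817489]), array([249.80973561, 254.17709654])]
```

View pics/w5.png

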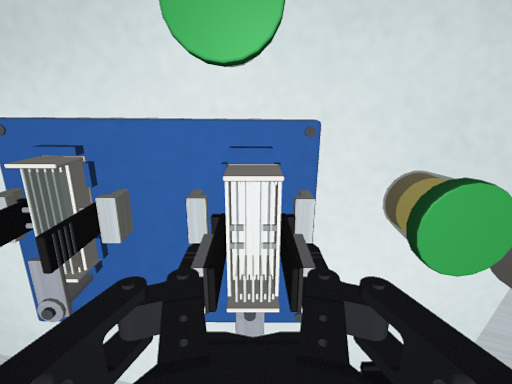

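The cassette keeps its place in the wrist image (225–284, 165–311) while the dock recedes, so it is out, level and gripped, with about 2.9 N of load. I'll raise it another 95 mm.

Request:
send_rows(series="-1 0 0 0.08 0;-1 0 0 0.18 0;-1 0 0 0.3 0;-1 0 0 0.42 0;-1 0 0 0.54 0;-1 0 0 0.66 0;-1 0 0 0.75 0;-1 0 0 0.8 0")

```text
time_s: 5.27
tool_pos: [0.5454, 0.1299, 0.1835]
orientation: [-1.421, 1.056, 1.418]
contact_force: [-0.3, 0.7, -2.8]
gripper_width: 0.0378
```

Request:
send_rows(series="-1 0 0 0 0;-1 0 0 0 0;-1 0 0 0 0;-1 0 0 0 0;-1 0 0 0 0;-1 0 0 0 0")

```text
time_s: 5.77
tool_pos: [0.5445, 0.1298, 0.1811]
orientation: [-1.419, 1.058, 1.421]
contact_force: [-0.5, -1.1, -3.5]
gripper_width: 0.0381
```

```bash
python3 w.py w6; python3 - <<'E'
from h import *
a,_,_=cam("scene");w=cv2.imread("pics/w6.png")
cv2.imwrite("pics/fin.png",np.hstack([cv2.resize(w,(400,300)),cv2.resize(a[120:270,180:380],(400,300),interpolation=2)]))
E
```

```text
tcp [0.5445 0.1298 0.1811] toolz deg 16.65262237566575
[0.47410312 0.10945339 0.31545334] [array([251.19978355, 188.3618516 ]), array([250.97119704, 200.34641685])]
```

View pics/fin.png

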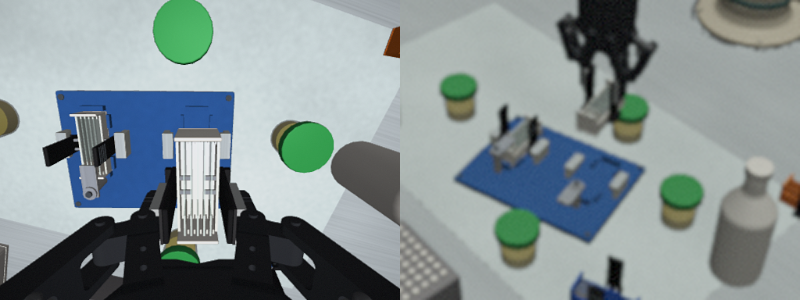

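The cassette is held level at left (197,185) and clear of the dock at right (600,105). The empty bay, the locked cassette and the jars are in place. By TCP travel the underside is about 0.137 m up.

```bash
python3 -c "
from h import *
print(r.hand_in()); print(r.get_state()['gripper_width'])"
```

```text
the job is handed in; nothing more can be done
None
the job is handed in; nothing more can be done
```

I lifted the free cassette, cassette_a in the +y bay, out of the dock by its two pinched catches and handed the job in at about 5.9 s. `hand_in` gives no verdict, so I don't have a pass or fail. cassette_a was the free one because its keeper arm points away; cassette_b's keeper is swung in over it.

**Last checks before handing in:**
- **Height:** the underside was about 137 mm above the bench, worked out from how far the gripper rose rather than measured directly.
- **Hold:** the wrist force was about −3 N, which fits the 0.25 kg cassette, and the cassette kept its place in the wrist images through the lift, so it looked level and didn't slip.
- **Surroundings:** cassette_b and the jars and bottle that were in view looked undisturbed. The swab cup was outside the final pictures; the arm never went near it.

**Readings that disagreed:**
- **Finger opening:** it read 38 mm instead of the expected 44 mm for pinched catches. The pictures show both paddles pressed in against the box, but I couldn't read the catch joints directly.
- **Upward push:** the gripper felt about 15 N upward while closing and rose 1.7 mm. I took this to be the pads swinging forward on the paddles; it was gone once the cassette lifted.

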